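# Uncap the test-gas canister

### The arm

A 7-joint arm with a two-finger parallel gripper is mounted at the origin on a cart in front of the work surface, level with it; the furniture and walls round the work are solid. World frame = base frame: x ahead of the robot, y to its left, z up, the work surface at z = 0. Lengths are in m, angles in rad, forces in N, time in s.
With the tool pointing down it reaches from about 0.425 to 0.925 m from the base axis. Payload 6.8 kg.
Tool frame: the origin (TCP) lies at the very end of the fingers, on their centre line; the grasp point (between the pads) lies 19 mm behind it (r.grip_depth is the distance from the TCP to the grasp point, in m); z points along the fingers, y is the direction in which the jaws open and shut (so a half turn about z gives the same grasp; the last joint's range is limited). The gripper opens to 85 mm and grips with 20 to 120 N. Pads are 22 mm wide; open, the fingers measure 114 mm over their backs; the gripper's body (76 mm by 85 mm) begins 54 mm behind the grasp point. The pads swing forward as they close: fully open they stand 13 mm farther back than shut.
Start: joints at [1.181, 0.477, 0.022, 1.555, -0.011, 1.109, -0.083], TCP at [0.188, -0.648, 0.231] pointing down, gripper open.
Joint ranges: [-2.96, 2.96], [-0.34, 2.1], [-1.41, 1.46], [0.24, 2.44], [-1.37, 4.51], [0.17, 1.92], [-2.96, 2.96]. Speed limits (rad/s): [2.39, 2.39, 3.14, 3.14, 3.14, 3.14, 3.14].

### API

Orientations are given as a rotation vector (axis times angle).
In Python, from bench import r, grab_frame gives the robot as it stands. The module is installed in compiled form; this text tells all that it offers.
- The arm moves only by the tool play_rows, never from a script. Its argument "increments" is a list of rows, each a list of 7 numbers: the shift along the tool's x, y, z in mm, then the turn, a rotation vector about the tool's x, y, z in rad, then the closure in counts, from 0 (fully open) to 255 (shut). In form: [[tx, ty, tz, rx, ry, rz, claw], ...]. A call has 1 to 5 rows; each row shifts and turns the pose as measured when the row begins, along the tool's axes as they then stand; what a row does not reach is not made up. A row lasts 1/10 s, in which the tool goes at most 50 mm and 8.59 degrees, less where a joint would pass 70% of its speed; a pose out of reach is approached as far as the arm can. A call is refused whole if a number of a shift passes 50 or a number of a turn 0.15, either way. A call with a gripper value outside its range is refused whole. The fingers move at their own pace and stop on an object; "force" is the grip in N (left out, the last holds). Time passes only in rows, so rows that do not move let the fingers close. It gives the time, the measured TCP pose, the force and the opening at its end, in the units of the state.
- r.get_obs(): the state, without advancing time (a new reading comes with each control period).
- grab_frame(name): name is "scene" or "top" or "wrist"; returns a dict with "color" (420x560x3 uint8, blue, green, red), "depth" (420x560 float32, m along the optical axis (not along the pixel's ray), 0 where there is no reading), "K" (3x3 intrinsics, pixels), "T" (4x4, takes a point from camera to world coordinates). Camera axes: x right, y up, looking along -z (the intrinsics and any distortion apply to the point x, -y, -z); pixel columns grow to the right and rows downward; lengths in m; the calibration is good to about 2 mm. The wrist camera is an equidistant fisheye: a pixel r from the principal point sees the ray r / f radians off the axis. A picture is of the moment at which its call begins.
- r.hand_in(): hands the job in, once; it reports no verdict.
The state is a dict: "clock": time; "joints": joint angles; "qvel": joint speeds; "tau": joint torques, N m; "tcp_pos": TCP position; "orientation": TCP orientation; "contact_force": force on the tool from outside, world axes, zero at the start; "moment": the same for the moment, N m; "grip_width": finger opening in m.
Only numpy, scipy, OpenCV 4.12 (cv2) and the standard library are available. Lean on these libraries where they do the work, as an engineer would, in place of code of your own. Each camera call takes 0.05 s, during which the arm holds its last target.

### The job

The breath analyser is due for calibration, and the regulator has to go onto the slim one of the two gas canisters in the stand. Its quarter-turn screw cap may have a right-hand or a left-hand thread (flammable mixtures are left-handed, and it does not show from outside), so try it one way and, if it is stopped, the other, until it comes free; then lift it off and finish while still holding it in the gripper, upright, a hand's breadth (about 10 cm) above the canister. Do not loosen the stout canister's cap and leave the vials and the regulator where they are.

Things in the scene. Friction and masses are not known exactly. Their poses are not given: they have to be found in the camera images.
- gas_stand: Low grey stand fixed to the table, 112 mm deep (x) by 226 mm wide (y), with two square bays side by side along its y axis, 115 mm between centres (bay centres at y = +57.5 and -57.5 mm); a thin steel carrying bow 72 mm high runs along its +x side. Origin: centre of its underside on the table.
- canister_slim: The slim bare-aluminium gas canister, 58 mm in diameter, in either bay of the stand; its 84 mm square foot is clipped in, so it neither turns nor lifts. Origin: centre of the foot's underside, 6 mm above the table; z up along its axis, x and y as the stand's. Its flat collar, 50 mm in diameter, on which the cap's rim sits, is at z = 130 mm (136 mm above the table).
- slim_neck (a point): Centre of the slim canister's collar, axes as the canister's. Under the cap stands a brass three-start thread, 36 mm wide, 17.5 mm high. Angles from canister x to cap x: within 3 degrees at the start (tight); the wrong way a hard stop within 8; the right way (ccw or cw from above, varies from start to start) the cap turns freely, lifts straight off from 63 on, and meets a hard stop at about 78.
- canister_stout: The stout bare-aluminium gas canister, 80 mm in diameter, in the other bay; same height, foot, collar and axes as the slim one.
- cap_slim: Loose black round fluted screw cap of the slim canister, 48 mm in diameter, 34 mm high, 30 g. Origin: centre of its lower rim, at the start on the collar (136 mm above the table); z up, x along the small raised rib on its top. The outside is straight from rim to top and can be gripped across any diameter from above. Over the neck it has about 1.5 mm of play sideways and 2 mm upwards while screwed on.
- cap_stout: The same cap on the stout canister, to be left on; its thread has the opposite hand to the slim canister's.
- vial_1: Small glass vial with crimp cap, 23 mm in diameter, 48 mm high, standing loose in front of the stand. Origin: centre of its underside.
- vial_2: Second glass vial, 23 mm in diameter, 58 mm high, standing loose in front of the stand. Origin: centre of its underside.
- regulator: Small brass pressure regulator with a round dial gauge on top (58 mm high) and a black knob, about 70 mm long and 38 mm wide, lying loose to the right of the stand. Origin: on the table under its body.
Mind the look-alikes: they are no part of the job. Leave any pink look-alike of the cap_slim alone.

How it is judged:
By the outcome, as a careful person would: the job done as asked, in the order asked, and still so for the second after the job is handed in, while the arm keeps its last pose, push and grip.
It also fails if it takes over 48 s, if anything falls off the work surface, if the arm or the gripper's body presses on something with over 40 N, if the wrist force passes 120 N, or if a joint passes its speed limit or range.

## Working session

There is one attempt and no reset: what is moved stays moved. The work goes in short steps, Python scripts to look and compute and a tool call to move; the robot and the scene stay as the last step left them, time stands still between calls to the robot, and variables do not carry over. Pictures are saved under pics/ and viewed, and the job is handed in when it is done.

Besides the shell and the picture viewer there is one more tool, called as name(argument=value, ...), one argument or row to a line, values as JSON. play_rows: Moves the arm, as the interface text tells. Its arguments: {"type":"object","properties":{"increments":{"type":"array","items":{"type":"array","items":{"type":"number"}}},"force":{"type":"number"}},"required":["increments"]}

```bash
mkdir -p pics; python3 - <<'E'
from bench import r, grab_frame
import cv2,numpy as np
print(r.get_obs())
for n in ["scene","top"]:
    f=grab_frame(n); cv2.imwrite(f"pics/{n}0.png",f["color"]); np.savez(f"{n}0.npz",**f); print(n,f["K"],f["T"])
E
```

```text
{'clock': 0.0, 'joints': array([ 1.18089083,  0.47783643,  0.02234656,  1.55647299, -0.01152972,
        1.109304  , -0.08308491]), 'qvel': array([-0.00137002, -0.00159173,  0.00075825, -0.00100334,  0.00019919,
       -0.00075746,  0.00011059]), 'tau': array([-2.93574494e-04, -5.96452475e+01,  1.60752553e+00, -2.81201220e+01,
        1.23534122e-02,  9.31507180e-03,  6.46067818e-06]), 'tcp_pos': array([ 0.18753027, -0.64779355,  0.2302924 ]), 'orientation': array([-3.10861917e+00, -4.40962089e-01,  6.01415921e-04]), 'contact_force': array([ 0.75600636,  0.11653997, -0.1858631 ]), 'moment': array([ 0.01033791,  0.04866305, -0.00884572]), 'grip_width': 0.08545450868643593}
scene [[409.9113008    0.         282.36938419]
 [  0.         409.9113008  211.11524427]
 [  0.           0.           1.        ]] [[-0.82055211  0.35403929 -0.44872086  0.11106752]
 [-0.57156749 -0.50523717  0.64656477  0.508417  ]
 [ 0.00219888  0.78701434  0.61693078  0.62157411]
 [ 0.          0.          0.          1.        ]]
top [[491.77044685   0.         280.5606315 ]
 [  0.         491.77044685 216.8847809 ]
 [  0.           0.           1.        ]] [[ 0.02980237  0.98215647 -0.18568922  0.3418993 ]
 [-0.99908571  0.03496667  0.0245982  -0.02525596]
 [ 0.03065222  0.18478636  0.98230059  1.01857062]
 [ 0.          0.          0.          1.        ]]
```

View pics/scene0.png

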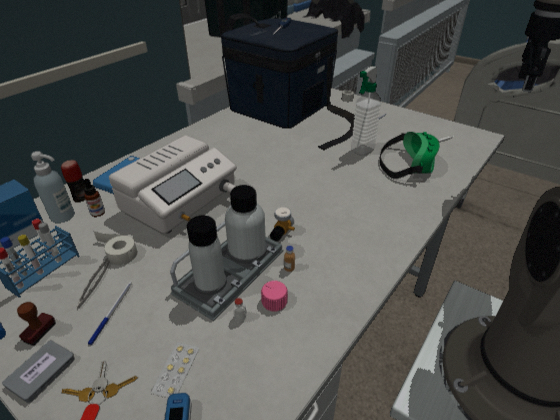

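View pics/top0.png

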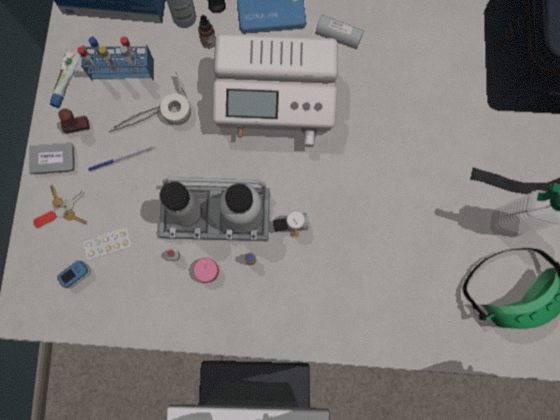

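The two black caps are at top (177,196) and (239,195), scene (204,232) and (243,197). The narrower body is the left one in top (+y side). The pink one at top (205,270) is the look-alike. I'll confirm in crops and measure.

```bash
cat > h.py <<'E'
import numpy as np,cv2
def ray(f,u,v):
    K,T=f["K"],f["T"]; d=np.array([(u-K[0,2])/K[0,0],-(v-K[1,2])/K[1,1],-1.0])
    return T[:3,3],T[:3,:3]@d
def onplane(f,u,v,z):
    o,d=ray(f,u,v); return o+d*(z-o[2])/d[2]
def cloud(f):
    K,T=f["K"],f["T"];h,w=f["depth"].shape;u,v=np.meshgrid(np.arange(w),np.arange(h));D=f["depth"]
    p=np.stack([(u-K[0,2])/K[0,0]*D,-(v-K[1,2])/K[1,1]*D,-D],-1)
    return p@T[:3,:3].T+T[:3,3]
E
python3 - <<'E'
from h import *
for n in ["scene","top"]:
    f=dict(np.load(n+"0.npz")); P=cloud(f); D=f["depth"]
    m=(D>0)&(P[...,2]>0.155)&(P[...,2]<0.18)&(f["color"].max(-1)<70)
    m=m.astype(np.uint8)
    k,l,s,c=cv2.connectedComponentsWithStats(m)
    for i in range(1,k):
        if s[i,4]<100: continue
        q=P[l==i]; t=q[q[:,2]>0.1655]
        print(n,s[i],len(t),c[i].round(1))
        if len(t)<20: continue
        (cx,cy),rr=cv2.minEnclosingCircle(t[:,:2].astype(np.float32))
        print("  ",cx,cy,rr,t.mean(0),q[:,2].max())
    if n=="top":
        b=(f["color"][170:250,150:280]); cv2.imwrite("pics/topcrop.png",cv2.convertScaleAbs(cv2.resize(b,None,fx=6,fy=6,interpolation=cv2.INTER_CUBIC),alpha=1.5,beta=20))
        # rows of stand edges
        g=(P[...,2]>0.008)&(P[...,2]<0.03)&(D>0); g[:170]=0;g[250:]=0;g[:,:150]=0;g[:,280:]=0
        q=P[g]; print(cv2.minAreaRect(q[:,:2].astype(np.float32)))
    else:
        b=f["color"][180:310,165:290]; cv2.imwrite("pics/scenecrop.png",cv2.convertScaleAbs(cv2.resize(b,None,fx=4.6,fy=4.6,interpolation=cv2.INTER_CUBIC),alpha=1.5,beta=20))
E
```

```text
scene [309   0  57  15 445] 271 [336.2   7.1]
   1.1598799228668213 -1.5183842182159424 0.1662813276052475 [ 1.15561962 -1.45994724  0.17265232] 0.17995257866507208
scene [182   8  24  11 128] 83 [193.5  12.8]
   1.6361768245697021 -0.9598827362060547 0.08201537281274796 [ 1.63739343 -0.96007353  0.1730225 ] 0.17977754853976585
scene [208  23  18   8 108] 65 [216.5  26.3]
   1.3908841609954834 -0.844723641872406 0.04493236169219017 [ 1.38972435 -0.84458128  0.1729217 ] 0.17988337755328454
scene [223  53 114  32 843] 485 [279.7  71.6]
   0.9189222455024719 -0.6437399387359619 0.19504471123218536 [ 0.86044363 -0.55144454  0.1727503 ] 0.1799607734233999
scene [   0   62  189   81 1828] 1059 [ 88.3 103.1]
   1.1407673358917236 -0.12496304512023926 0.3052341938018799 [ 1.13969112 -0.0748076   0.17287639] 0.17999089208614177
scene [230 185  26  21 431] 313 [242.8 194.9]
   0.5358717441558838 0.029114404693245888 0.024542637169361115 [0.53420932 0.0306001  0.16906104] 0.1719787318392107
scene [187 216  29  24 557] 413 [201. 227.]
   0.5345604419708252 0.14346282184123993 0.024650612846016884 [0.53351485 0.14517236 0.1691805 ] 0.17235021392062755
scene [504 279  56  81 978] 557 [529.3 329.8]
   0.03431621566414833 0.028586138039827347 0.05688037723302841 [0.03325276 0.05200886 0.17262678] 0.1799692649987103
top [515   0  45  83 696] 383 [526.3  49.8]
   0.8664815425872803 -0.5315691828727722 0.08868297189474106 [ 0.84330725 -0.50703187  0.17271404] 0.1799908867848088
top [160 182  28  28 606] 559 [173.6 195. ]
   0.53737473487854 0.14465473592281342 0.024537259712815285 [0.53591674 0.14372384 0.17010727] 0.175205408689736
top [225 184  28  27 582] 548 [238.2 197.1]
   0.5363860726356506 0.029417993500828743 0.024164700880646706 [0.53633344 0.02948277 0.17019611] 0.1745000322879019
((0.5259113907814026, 0.07576987892389297), (0.13597841560840607, 0.24586795270442963), 1.3528873920440674)
```

View pics/topcrop.png

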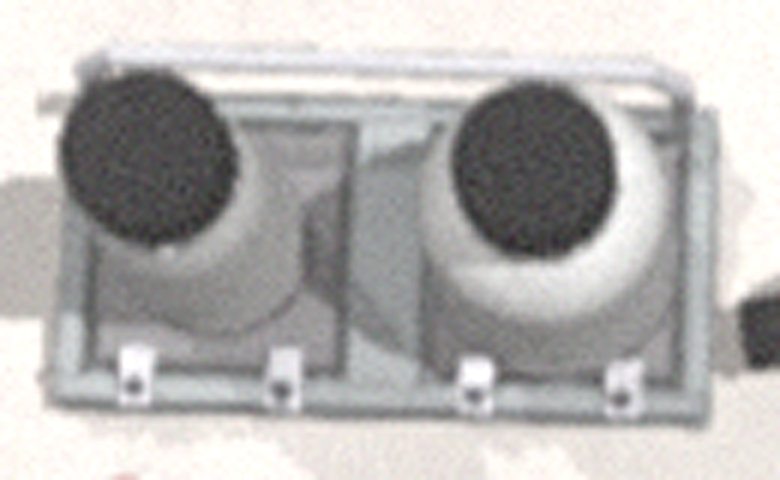

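View pics/scenecrop.png

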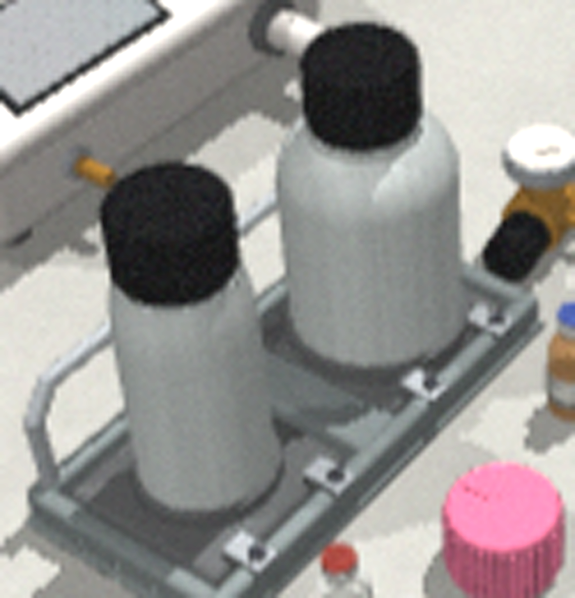

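Crops: the slim body with the shoulderless profile is under the cap at top (177,196) / scene (204,232), at about (0.536, 0.144). The wide-shouldered one at top (239,195) is stout, and the pink one at top (205,270) is the decoy. Next I check how high things stand along the way.

```bash
python3 - <<'E'
from h import *
Q=[]
for n in ["scene","top"]:
    f=dict(np.load(n+"0.npz")); P=cloud(f); Q.append(P[f["depth"]>0])
Q=np.vstack(Q)
Q=Q[(Q[:,2]>0.02)&(Q[:,2]<1.0)]
print("heights grid (cm), rows x 0.1..1.0, cols y 0.3..-0.9")
ys=np.arange(0.3,-0.95,-0.1)
print(ys.round(1))
for x in np.arange(0.1,1.0,0.1):
    print(round(x,1),[int(100*np.percentile(q,99)) if len(q:=Q[(abs(Q[:,0]-x)<.05)&(abs(Q[:,1]-y)<.05)][:,2])>8 else 0 for y in ys])
from scipy.spatial.transform import Rotation as R
from bench import r
print(R.from_rotvec(r.get_obs()['orientation']).as_matrix().round(3))
E
```

```text
heights grid (cm), rows x 0.1..1.0, cols y 0.3..-0.9
[ 0.3  0.2  0.1 -0.  -0.1 -0.2 -0.3 -0.4 -0.5 -0.6 -0.7 -0.8 -0.9]
0.1 [0, 0, 31, 33, 2, 0, 0, 0, 0, 0, 0, 0, 0]
0.2 [0, 0, 0, 0, 0, 0, 0, 0, 0, 43, 34, 0, 0]
0.3 [0, 0, 0, 0, 0, 0, 0, 5, 8, 7, 0, 0, 0]
0.4 [3, 5, 3, 6, 0, 0, 0, 4, 8, 8, 0, 0, 0]
0.5 [0, 17, 17, 17, 6, 0, 0, 0, 24, 15, 0, 0, 0]
0.6 [0, 17, 17, 17, 0, 0, 0, 0, 24, 0, 0, 0, 0]
0.7 [0, 3, 9, 9, 9, 9, 0, 0, 0, 0, 0, 2, 0]
0.8 [11, 6, 11, 11, 11, 10, 0, 0, 26, 26, 26, 26, 2]
0.9 [11, 16, 11, 11, 11, 10, 0, 0, 26, 27, 28, 26, 0]
[[ 0.961  0.278 -0.001]
 [ 0.278 -0.961  0.002]
 [-0.    -0.002 -1.   ]]
```

play_rows(
  increments=[
    [30,-30,-20,0,0,0,0],
    [32,-32,-16,0,0,0,0],
    [35,-35,-10,0,0,0,0],
    [35,-35,0,0,0,0,0],
    [35,-35,0,0,0,0,0],
  ],
  force=40,
)

```text
clock: 0.6
tcp_pos: [0.2982, -0.441, 0.2738]
orientation: [-3.109, -0.419, 0.008]
contact_force: [1.4, 0.1, 1.1]
grip_width: 0.0854
```

play_rows(
  increments=[
    [31,-33,0,0,0,-0.15,0],
    [35,-28,0,0,0,-0.15,0],
    [39,-22,0,0,0,-0.15,0],
    [42,-16,0,0,0,-0.15,0],
    [44,-10,0,0,0,-0.15,0],
  ],
)

```text
clock: 1.1
tcp_pos: [0.4045, -0.2313, 0.2735]
orientation: [-2.733, -1.536, 0.007]
contact_force: [1.2, -0.6, -0.5]
grip_width: 0.0853
```

```bash
cat > s.py <<'E'
from bench import r
import numpy as np
from scipy.spatial.transform import Rotation as R
def st(target=None):
    o=r.get_obs(); M=R.from_rotvec(o['orientation']).as_matrix()
    print(o['clock'].__round__(2),'tcp',o['tcp_pos'].round(4),'yaw',np.degrees(np.arctan2(M[1,0],M[0,0])).round(1),'z',M[:,2].round(4),'q',o['joints'].round(2),'F',o['contact_force'].round(1),'M',o['moment'].round(2),'w',round(o['grip_width'],4))
    if target is not None:
        d=np.array(target)-o['tcp_pos']; print('d_tool mm',(M.T@d*1000).round(1))
    # tilt fix: rotvec in tool to bring z to down
    z=M.T@np.array([0,0,-1.]); print('tilt fix',np.cross([0,0,1],z).round(4))
E
python3 -c "
from s import *
st([0.536,0.1435,0.25])"
```

```text
1.1 tcp [ 0.4045 -0.2313  0.2735] yaw 58.7 z [-0.0067  0.0035 -1.    ] q [ 0.69  0.11 -0.33  1.96  0.04  1.08 -0.2 ] F [ 1.2 -0.6 -0.5] M [-0.01 -0.04  0.05] w 0.0853
d_tool mm [388.6 -82.3  23.9]
tilt fix [-0.0075  0.0005  0.    ]
```

play_rows(
  increments=[
    [43,-9,0,0,0,-0.15,0],
    [44,-3,0,0,0,-0.15,0],
    [44,4,0,0,0,-0.15,0],
    [43,11,0,0,0,-0.15,0],
    [41,17,0,0,0,-0.15,0],
  ],
)

```text
clock: 1.6
tcp_pos: [0.4787, -0.014, 0.2732]
orientation: [-1.98, -2.43, 0.004]
contact_force: [1.0, 0.1, 0.3]
grip_width: 0.0856
```

```bash
python3 -c "
from s import *
st([0.536,0.1435,0.25])"
```

```text
1.6 tcp [ 0.4787 -0.014   0.2732] yaw 101.6 z [-0.007   0.0024 -1.    ] q [ 0.43  0.16 -0.58  1.92  0.09  1.1   0.01] F [1.  0.1 0.3] M [ 0.01 -0.06  0.03] w 0.0856
d_tool mm [142.6  88.1  23.2]
tilt fix [-0.0064 -0.0038  0.    ]
```

play_rows(
  increments=[
    [36,22,0,0,0,0,0],
    [36,22,0,0,0,0,0],
    [36,22,0,0,0,0,0],
    [33,20,10,-0.006,-0.004,0,0],
    [0,0,10,0,0,0,0],
  ],
)

```text
clock: 2.1
tcp_pos: [0.5352, 0.1551, 0.2531]
orientation: [-1.969, -2.446, -0.006]
contact_force: [-0.5, 0.3, 0.1]
grip_width: 0.0854
```

```bash
python3 - <<'E'
from s import *
st([0.536,0.1435,0.25])
from bench import grab_frame
import cv2
f=grab_frame("wrist"); cv2.imwrite("pics/wrist1.png",f["color"]); np.savez("wrist1.npz",**f); print(f["K"],f["T"])
E
```

```text
2.1 tcp [0.5352 0.1551 0.2531] yaw 102.3 z [ 0.0015  0.0039 -1.    ] q [ 0.14  0.33 -0.66  1.78  0.22  1.1  -0.38] F [-0.5  0.3  0.1] M [-0.02  0.03  0.  ] w 0.0854
d_tool mm [-11.5  -1.7   3.1]
tilt fix [ 0.0023 -0.0035  0.    ]
[[325.1922621    0.         284.07353784]
 [  0.         325.1922621  209.41226746]
 [  0.           0.           1.        ]] [[ 0.97732905 -0.20079013 -0.06716589  0.51788933]
 [ 0.21170463  0.93127032  0.29650758  0.2316224 ]
 [ 0.0030138  -0.3040048   0.95266573  0.39655401]
 [ 0.          0.          0.          1.        ]]
```

View pics/wrist1.png

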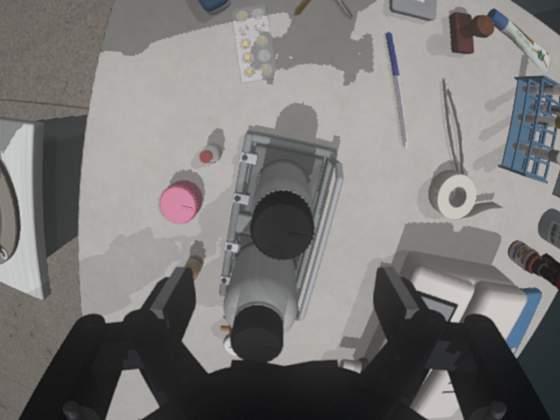

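Wrist view: the upper cap at (282,223) is the slim one (+y side), and the lower at (258,330) is on the wide stout body. I refine the centre with this camera.

```bash
python3 - <<'E'
from h import *
f=dict(np.load("wrist1.npz")); K,T=f["K"],f["T"]
g=f["color"].max(-1); 
D=f["depth"]
def rayf(u,v):
    dx,dy=u-K[0,2],v-K[1,2]; rr=np.hypot(dx,dy); th=rr/K[0,0]
    d=np.stack([np.sin(th)*dx/rr,-np.sin(th)*dy/rr,-np.cos(th)],-1); return d@T[:3,:3].T
u,v=np.meshgrid(np.arange(560.),np.arange(420.)); d=rayf(u,v)
dc=d@T[:3,2]*-1
P=T[:3,3]+d*(D/dc)[...,None]
m=(D>0)&(P[...,2]>.163)&(P[...,2]<.18)
m[280:]=0; m=m.astype(np.uint8)
k,l,s,c=cv2.connectedComponentsWithStats(m); i=1+s[1:,4].argmax(); print(s[i],c[i])
q=P[l==i]; print(cv2.minEnclosingCircle(q[:,:2].astype(np.float32)),q.mean(0))
cs,_=cv2.findContours((l==i).astype(np.uint8),0,1); cc=cs[0][:,0].astype(float)
dd=rayf(cc[:,0],cc[:,1]); pp=T[:3,3]+dd*((.17-T[2,3])/dd[:,2])[:,None]
print(cv2.fitEllipse(pp[:,:2].astype(np.float32)))
b=f["color"][180:270,235:330]; cv2.imwrite("pics/w1c.png",cv2.convertScaleAbs(cv2.resize(b,None,fx=6,fy=6,interpolation=cv2.INTER_CUBIC),alpha=2.5,beta=20))
E
```

```text
[ 250  198   65   63 3069] [281.90257413 228.8797654 ]
((0.5360776782035828, 0.14354263246059418), 0.02521294727921486) [0.53553175 0.14570967 0.17016123]
((0.5356915593147278, 0.1449737697839737), (0.04705866053700447, 0.04882122576236725), 3.495905876159668)
```

View pics/w1c.png

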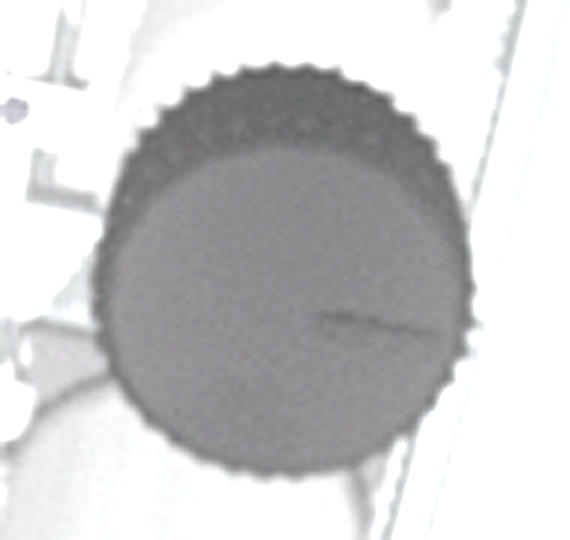

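play_rows(
  increments=[
    [-11,-1,25,0.002,-0.003,0,0],
    [0,0,25,0,0,0,0],
    [0,0,20,0,0,0,0],
    [0,0,5,0,0,0,0],
    [0,0,0,0,0,0,0],
  ],
)

```text
clock: 2.65
tcp_pos: [0.5341, 0.134, 0.1727]
orientation: [-1.978, -2.44, 0.015]
contact_force: [-0.2, 0.2, -0.3]
grip_width: 0.0854
```

```bash
python3 -c "
from s import *
st([0.536,0.144,0.143])"
```

```text
2.65 tcp [0.5341 0.134  0.1727] yaw 101.9 z [-0.0066 -0.0071 -1.    ] q [ 0.13  0.41 -0.62  1.87  0.29  0.96 -0.41] F [-0.2  0.2 -0.3] M [ 0.03 -0.01  0.01] w 0.0854
d_tool mm [ 9.5  4.1 29.6]
tilt fix [-0.0079  0.0056  0.    ]
```

play_rows(
  increments=[
    [9,4,0,-0.008,0.005,0,0],
    [0,0,0,0,0,0,0],
  ],
)

```text
clock: 2.85
tcp_pos: [0.5371, 0.1436, 0.1743]
orientation: [1.98, 2.437, 0.003]
contact_force: [0.1, 0.6, -1.2]
grip_width: 0.0852
```

```bash
python3 -c "
from s import *
st([0.536,0.144,0.143])"
```

```text
2.85 tcp [0.5371 0.1436 0.1743] yaw 101.8 z [ 2.5e-03  1.0e-04 -1.0e+00] q [ 0.12  0.41 -0.62  1.87  0.29  0.95 -0.43] F [ 0.1  0.6 -1.2] M [-0.   -0.01  0.01] w 0.0852
d_tool mm [ 0.6 -1.1 31.3]
tilt fix [ 0.0025  0.0004 -0.    ]
```

play_rows(
  increments=[
    [0,-1,12,0.002,0,0,0],
    [0,0,12,0,0,0,0],
    [0,0,6,0,0,0,0],
    [0,0,0,0,0,0,0],
  ],
)

```text
clock: 3.25
tcp_pos: [0.5371, 0.1439, 0.1434]
orientation: [1.979, 2.437, 0.004]
contact_force: [0.5, 0.1, -0.2]
grip_width: 0.0857
```

```bash
python3 -c "
from s import *
st([0.536,0.144,0.143])"
```

```text
3.25 tcp [0.5371 0.1439 0.1434] yaw 101.8 z [ 3.5e-03  1.0e-04 -1.0e+00] q [ 0.1   0.45 -0.6   1.9   0.33  0.89 -0.46] F [ 0.5  0.1 -0.2] M [0.02 0.03 0.02] w 0.0857
d_tool mm [ 0.3 -1.   0.4]
tilt fix [ 0.0035  0.0006 -0.    ]
```

Positioned well. Now I close on the cap.

play_rows(
  increments=[
    [0,-1,0,0.003,0,0,100],
    [0,0,0,0,0,0,200],
    [0,0,0,0,0,0,255],
    [0,0,0,0,0,0,255],
    [0,0,0,0,0,0,255],
  ],
  force=40,
)

```text
clock: 3.75
tcp_pos: [0.5363, 0.1439, 0.1439]
orientation: [1.98, 2.438, 0.0]
contact_force: [0.1, -0.6, -0.8]
grip_width: 0.0467
```

```bash
python3 -c "
from s import *
st([0.536,0.144,0.143])"
```

```text
3.75 tcp [0.5363 0.1439 0.1439] yaw 101.8 z [ 8.e-04 -4.e-04 -1.e+00] q [ 0.1   0.45 -0.6   1.89  0.32  0.89 -0.45] F [ 0.1 -0.6 -0.8] M [-0.01  0.04 -0.01] w 0.0467
d_tool mm [ 0.2 -0.3  0.9]
tilt fix [ 0.0007  0.0005 -0.    ]
```

play_rows(
  increments=[
    [0,0,0,0,0,-0.06,255],
    [0,0,0,0,0,-0.06,255],
    [0,0,0,0,0,-0.06,255],
  ],
)

```text
clock: 4.05
tcp_pos: [0.5365, 0.1439, 0.1443]
orientation: [1.745, 2.61, 0.001]
contact_force: [-0.1, 0.3, -0.2]
grip_width: 0.0467
```

```bash
python3 -c "
from s import *
st([0.536,0.144,0.143])"
```

```text
4.05 tcp [0.5365 0.1439 0.1443] yaw 112.5 z [ 1.7e-03 -6.0e-04 -1.0e+00] q [ 0.13  0.46 -0.65  1.89  0.35  0.9  -0.29] F [-0.1  0.3 -0.2] M [-0.04 -0.02 -0.01] w 0.0467
d_tool mm [ 0.3 -0.4  1.3]
tilt fix [ 0.0013  0.0012 -0.    ]
```

play_rows(
  increments=[
    [0,0,0,0,0,-0.06,255],
    [0,0,0,0,0,-0.06,255],
    [0,0,0,0,0,-0.06,255],
  ],
)

```text
clock: 4.35
tcp_pos: [0.5366, 0.1437, 0.1444]
orientation: [1.493, 2.762, 0.001]
contact_force: [0.8, -0.3, -0.2]
grip_width: 0.0464
```

```bash
python3 - <<'E'
from s import *
st([0.536,0.144,0.143])
from bench import grab_frame
import cv2
f=grab_frame("wrist"); b=f["color"][190:350,190:380]; cv2.imwrite("pics/w2c.png",cv2.convertScaleAbs(cv2.resize(b,None,fx=3.5,fy=3.5,interpolation=cv2.INTER_CUBIC),alpha=2.5,beta=20))
E
```

```text
4.35 tcp [0.5366 0.1437 0.1444] yaw 123.2 z [ 2.1e-03 -7.0e-04 -1.0e+00] q [ 0.16  0.47 -0.69  1.89  0.38  0.91 -0.12] F [ 0.8 -0.3 -0.2] M [0.02 0.02 0.04] w 0.0464
d_tool mm [ 0.6 -0.4  1.4]
tilt fix [ 0.0014  0.0017 -0.    ]
```

View pics/w2c.png

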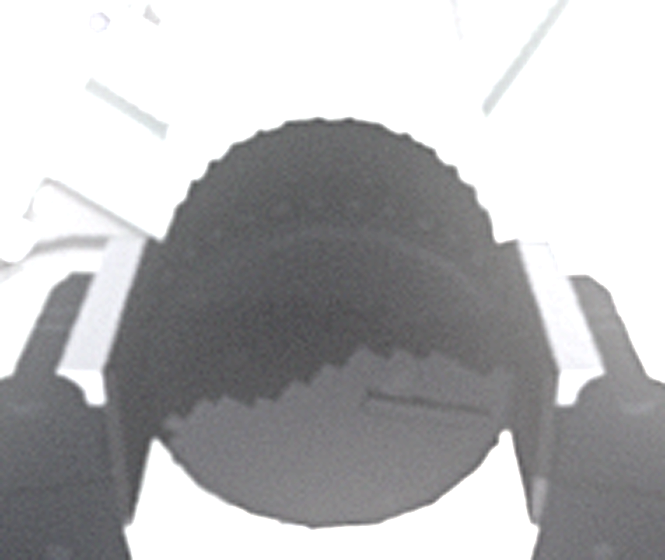

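The rib still sits about 8° below horizontal in the wrist image, at crop (430,405), as it did before the turn. So the cap is turning with the gripper, freely, counter-clockwise. I continue that way.

play_rows(
  increments=[
    [0,0,0.3,0,0,-0.07,255],
    [0,0,0,0.001,0.001,-0.07,255],
    [0,0,0,0,0,-0.07,255],
    [0,0,0.2,0,0,-0.07,255],
    [0,0,0,0,0,-0.07,255],
  ],
)

```text
clock: 4.9
tcp_pos: [0.5368, 0.1433, 0.1442]
orientation: [0.975, 2.985, -0.001]
contact_force: [0.2, -0.1, -0.2]
grip_width: 0.0463
```

```bash
python3 -c "
from s import *
st([0.536,0.144,0.144])"
```

```text
4.9 tcp [0.5368 0.1433 0.1442] yaw 143.8 z [ 1.2e-03 -8.0e-04 -1.0e+00] q [ 0.22  0.49 -0.77  1.89  0.43  0.93  0.19] F [ 0.2 -0.1 -0.2] M [ 0.02 -0.03 -0.  ] w 0.0463
d_tool mm [1.1 0.1 0.2]
tilt fix [ 0.0001  0.0015 -0.    ]
```

play_rows(
  increments=[
    [0,0,0.2,0,0,-0.07,255],
    [0,0,0,0.001,0.001,-0.07,255],
    [0,0,0.2,0,0,-0.07,255],
    [0,0,0,0,0,-0.07,255],
    [0,0,0,0,0,-0.06,255],
  ],
)

```text
clock: 5.4
tcp_pos: [0.537, 0.1428, 0.1439]
orientation: [0.445, 3.11, -0.002]
contact_force: [-0.4, -0.8, -0.3]
grip_width: 0.0465
```

```bash
python3 -c "
from s import *
st([0.536,0.144,0.144])"
```

```text
5.4 tcp [0.537  0.1428 0.1439] yaw 163.7 z [ 2.0e-04 -1.5e-03 -1.0e+00] q [ 0.28  0.52 -0.85  1.88  0.48  0.95  0.5 ] F [-0.4 -0.8 -0.3] M [ 0.05  0.02 -0.02] w 0.0465
d_tool mm [ 1.3  0.8 -0.1]
tilt fix [-0.0014  0.0006  0.    ]
```

play_rows(
  increments=[
    [0.5,0.3,0,0,0,-0.07,255],
    [0.5,0.3,0,0,0,-0.07,255],
    [0,0,0,0,0,0,255],
  ],
)

```text
clock: 5.7
tcp_pos: [0.5363, 0.1433, 0.1439]
orientation: [0.223, 3.133, -0.002]
contact_force: [-0.1, 1.0, 0.0]
grip_width: 0.0463
```

```bash
python3 - <<'E'
from s import *
st([0.536,0.144,0.144])
from bench import grab_frame
import cv2
f=grab_frame("wrist"); b=f["color"][190:350,190:380]; cv2.imwrite("pics/w3c.png",cv2.convertScaleAbs(cv2.resize(b,None,fx=3.5,fy=3.5,interpolation=cv2.INTER_CUBIC),alpha=2.5,beta=20))
E
```

```text
5.7 tcp [0.5363 0.1433 0.1439] yaw 171.9 z [ 3.0e-04 -1.6e-03 -1.0e+00] q [ 0.3   0.53 -0.88  1.88  0.5   0.96  0.62] F [-0.1  1.   0. ] M [0.01 0.02 0.05] w 0.0463
d_tool mm [ 0.4  0.6 -0.1]
tilt fix [-0.0015  0.0005  0.    ]
```

View pics/w3c.png

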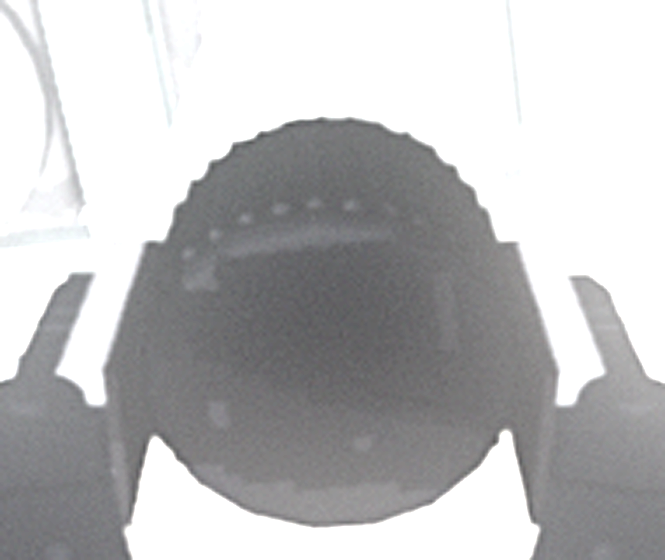

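The cap is still centred in the jaws and in shadow, so the rib is not visible. The tool has turned 70° with no resisting moment. I lift gently and watch the force.

play_rows(
  increments=[
    [0,0,-3,-0.001,0,0,255],
    [0,0,-4,0,0,0,255],
    [0,0,-5,0,0,0,255],
  ],
)

```text
clock: 6.05
tcp_pos: [0.536, 0.143, 0.1562]
orientation: [-0.234, -3.132, 0.002]
contact_force: [0.1, -0.1, -0.9]
grip_width: 0.0466
```

```bash
python3 -c "
from s import *
st([0.536,0.144,0.244])"
```

```text
6.05 tcp [0.536  0.143  0.1562] yaw 171.5 z [-5.e-04 -1.e-03 -1.e+00] q [ 0.31  0.52 -0.89  1.87  0.48  0.98  0.63] F [ 0.1 -0.1 -0.9] M [-0.01  0.01 -0.03] w 0.0466
d_tool mm [  0.2   0.9 -87.8]
tilt fix [-0.0011 -0.0004  0.    ]
```

play_rows(
  increments=[
    [0,1,-15,-0.001,0,0,255],
    [0,0,-22,0,0,0,255],
    [0,0,-22,0,0,0,255],
    [0,0,-18,0,0,0,255],
    [0,0,-9,0,0,0,255],
  ],
)

```text
clock: 6.55
tcp_pos: [0.536, 0.1452, 0.2498]
orientation: [0.234, 3.132, 0.001]
contact_force: [0.5, 0.0, 0.0]
grip_width: 0.0463
```

play_rows(
  increments=[
    [0,0,0,0,0,0,255],
    [0,0,0,0,0,0,255],
  ],
)

```text
clock: 6.75
tcp_pos: [0.5367, 0.1457, 0.2518]
orientation: [0.235, 3.129, 0.002]
contact_force: [0.1, -0.2, -0.5]
grip_width: 0.0465
```

```bash
python3 - <<'E'
from s import *
st([0.536,0.144,0.244])
from bench import grab_frame
import cv2
a=grab_frame("scene"); cv2.imwrite("pics/scene4.png",a["color"])
f=grab_frame("top"); cv2.imwrite("pics/top4.png",f["color"])
b=a["color"][130:310,130:310]; cv2.imwrite("pics/s4c.png",cv2.convertScaleAbs(cv2.resize(b,None,fx=3.3,fy=3.3,interpolation=cv2.INTER_CUBIC),alpha=1.6,beta=20))
E
```

```text
6.75 tcp [0.5367 0.1457 0.2518] yaw 171.4 z [ 0.0043  0.0012 -1.    ] q [ 0.37  0.41 -0.96  1.78  0.37  1.14  0.72] F [ 0.1 -0.2 -0.5] M [-0.    0.02 -0.01] w 0.0465
d_tool mm [ 0.5 -1.8  7.8]
tilt fix [ 0.0019  0.004  -0.    ]
```

View pics/s4c.png

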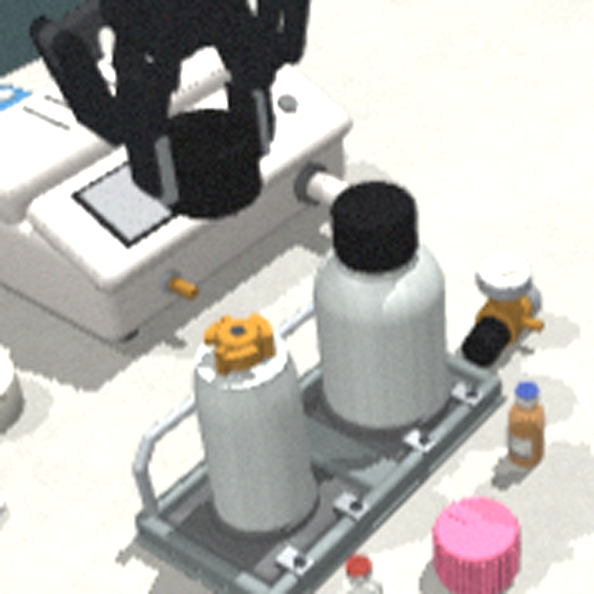

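View pics/top4.png

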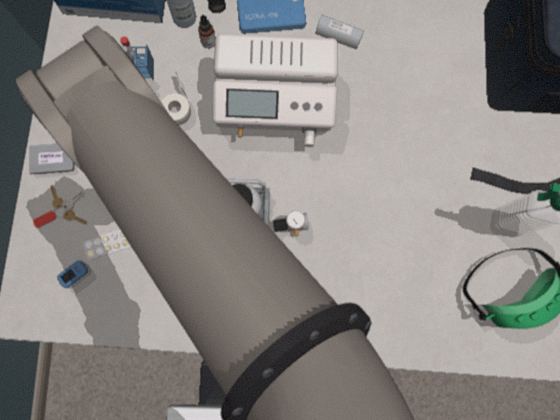

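The scene crop shows the brass thread bare at crop (240,345) and the cap held upright in the jaws at (210,160). The stout cap and the vials are in place. I trim the height and centring.

play_rows(
  increments=[
    [0,-1,4,0.001,0.002,0,255],
    [0,-0.5,3,0,0.002,0,255],
    [0,0,0,0,0,0,255],
    [0,0,0,0,0,0,255],
    [0,0,0,0,0,0,255],
  ],
)

```text
clock: 7.35
tcp_pos: [0.5348, 0.1432, 0.2406]
orientation: [-0.234, -3.126, 0.001]
contact_force: [0.6, 0.1, -1.1]
grip_width: 0.0465
```

```bash
python3 - <<'E'
from s import *
st([0.536,0.144,0.244])
print(r.get_obs()['qvel'].round(4))
E
```

```text
7.35 tcp [0.5348 0.1432 0.2406] yaw 171.4 z [-6.5e-03 -1.0e-04 -1.0e+00] q [ 0.37  0.43 -0.95  1.79  0.38  1.13  0.71] F [ 0.6  0.1 -1.1] M [ 0.03 -0.02  0.04] w 0.0465
d_tool mm [-1.   0.9 -3.4]
tilt fix [-0.0011 -0.0065  0.    ]
[ 0.0002  0.0034 -0.0004  0.0005  0.0008 -0.0013  0.0003]
```

```bash
python3 - <<'E'
from s import *
print(r.hand_in())
E
```

```text
the job is handed in; nothing more can be done
None
```

The slim canister's cap is off. The gripper is holding it upright with its rim about 9.7 cm above the collar, and I handed the job in at about 7.4 s on the clock.

- **Thread:** I gripped the cap with 40 N and tried counter-clockwise first. It turned 70° freely with no resisting moment, so I never had to try the other way. It then lifted straight off with about 1 N or less at the wrist.
- **Last checks:** The scene camera, just before the final 1 cm height trim, shows the bare brass thread, the cap in the jaws, and the stout canister's cap, both vials, the regulator and the pink look-alike where they were. After the trim I only read the robot's state:
  - Grip opening: 46.5 mm
  - Tilt: under 0.4°
  - Sideways offset from the canister axis: about 1.4 mm
- **Not confirmed:** The arm hid the work in the last top view. The rib was in shadow in the last wrist picture, so the full 70° is from the tool's own reading. A wrist picture partway through the turn did show the rib moving with the gripper.

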